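Sort the full refill case from the empties and clip it in the holder

ROBOT

A 6-joint arm with a two-finger parallel gripper is mounted at the origin on the work surface. World frame = base frame: x ahead of the robot, y to its left, z up, the work surface at z = 0. Lengths are in m, angles in rad, forces in N, time in s.
With the tool pointing down it reaches from about 0.275 to 0.875 m from the base axis. Payload 12.5 kg.
Tool frame: the origin (TCP) lies at the very end of the fingers, on their centre line; the grasp point (between the pads) lies 19 mm behind it; x points along the fingers, y is the direction in which the jaws open and shut, and the axes are right-handed (so a half turn about x gives the same grasp; the last joint's range is limited). The gripper opens to 85 mm and grips with 20 to 120 N. Pads are 22 mm wide; open, the fingers measure 114 mm over their backs; the gripper's body (76 mm by 85 mm) begins 54 mm behind the grasp point. The pads swing forward as they close: fully open they stand 13 mm farther back than shut.
Start: joints at [-1.305, 0.351, 1.652, -0, 1.139, -0.085], TCP at [0.189, -0.516, 0.231] pointing down, gripper open.
Joint ranges: [-2.75, 2.75], [-0.79, 2.1], [0.01, 2.65], [-1.57, 4.71], [0.07, 3.14], [-2.87, 2.87]. Speed limits (rad/s): [2.22, 2.22, 2.79, 3.14, 3.14, 3.14].

INTERFACE

Orientations are given as a 3x3 rotation matrix whose columns are the frame's x, y, z axes.
In Python, from bench import manip gives the robot as it stands. Calls block until the motion is done:
- manip.move_ptp(position, orientation): joint-space move of the TCP to a pose.
- manip.move_l(position, attitude=None, max_speed=0.15): straight line of the TCP; attitude=None keeps the orientation; max_speed is the mean speed in m/s.
- manip.move_j(angles): joint-space move.
- manip.set_gripper(opening, effort=None): opening from 0.0 (shut) to 1.0 (fully open); effort is the grip in N (None keeps the last); returns when the fingers have stopped.
- manip.dwell(seconds).
- manip.inverse_kinematics(position, orientation): joint angles nearest the present ones, or None.
- manip.grab_frame(name): name is "side" or "top"; returns (picture, depth): 384x512x3 uint8, red, green, blue; 384x512 float32, m along the optical axis (not along the pixel's ray), 0 where there is no reading.
- manip.get_calibration(name): a dict with "camera_matrix" (3x3 intrinsics, pixels), "k1" (the pictures are not rectified: a ray, as slopes to the right and down, at radius r is drawn at 1 + k1 r^2 times it, then the intrinsics apply), "R" (3x3) and "t" (3): a world point X has camera coordinates R X + t. Camera axes: x right, y down, z forward; pixel columns grow to the right and rows downward; lengths in m; the calibration is good to about 2 mm. A picture is of the moment at which its call begins. get_calibration takes no time and is no camera call.
A pose or a line that the arm cannot do raises manip.Unreachable and nothing moves.
- manip.sign_off(): hands the job in, once; it reports no verdict.
Trained networks look in the newest picture that a camera, given by its name, has taken for a name from the list of things; names that differ only in an ending like _2 or _b are one class to them, and where a whole thing is asked for, a point or a joint stands for the part that bears it (a point fixed in the world has none). Each returns a list of dicts, best first, with "confidence" (0 to 1); they miss things now and then, are a little off and sometimes report something else, mostly with a low value. They report only what shows in the picture. A call takes as long as a camera call. They do not tell look-alikes from the thing itself.
- manip.look_for(camera, name): "at" ([x, y, z] in m, in world coordinates, good to about 4 mm: the middle of the surface that is visible of it).
Readings, each from a call of its own:
- manip.current_time(): time.
- manip.current_qpos(): joint angles.
- manip.current_joint_vel(): joint speeds.
- manip.current_joint_torque(): joint torques, N m.
- manip.current_ee_pos(): TCP position.
- manip.current_tcp_rot(): TCP orientation.
- manip.current_force(): force on the tool from outside, world axes, zero at the start.
- manip.current_ft_torque(): the same for the moment, N m.
- manip.current_grip_width(): opening from 0.0 (shut) to 1.0 (fully open).
Only numpy, scipy, OpenCV 4.12 (cv2) and the standard library are available. Lean on these libraries where they do the work, as an engineer would, in place of code of your own. Each camera call takes 0.05 s, during which the arm holds its last target. There are 200 camera calls.

TASK

Three look-alike lidded refill cases lie on the desk: lift them to feel which one is full, and lay the two empty ones flat side by side in the black returns tray. Set the full one down on the open front of the holder's plate and let go of it, then take it again by its near end and slide it under the sprung arm, fully home against the back stop. Keep the cases lid up all the time and leave the tape roll, the stapler and the marker where they are.

Things in the scene. Friction and masses are not known exactly. Their poses are not given: they have to be found in the camera images.
- case_a_mid (a point): One of three look-alike closed refill cases: grey plastic box with flush black lid that stays shut, 150 (own x) x 56 (own y) x 48 high (own z, up), ends alike. Point: its centre, 24 above its underside; centre of mass there too. One case (drawn afresh each time, any of the three) is full, 0.55 to 0.73 kg; the other two are empty, about 0.16 kg.
- case_b_mid (a point): One of three look-alike closed refill cases: grey plastic box with flush black lid that stays shut, 150 (own x) x 56 (own y) x 48 high (own z, up), ends alike. Point: its centre, 24 above its underside; centre of mass there too. One case (drawn afresh each time, any of the three) is full, 0.55 to 0.73 kg; the other two are empty, about 0.16 kg.
- case_c_mid (a point): One of three look-alike closed refill cases: grey plastic box with flush black lid that stays shut, 150 (own x) x 56 (own y) x 48 high (own z, up), ends alike. Point: its centre, 24 above its underside; centre of mass there too. One case (drawn afresh each time, any of the three) is full, 0.55 to 0.73 kg; the other two are empty, about 0.16 kg.
- holder: Aluminium holder fixed to the desk. Origin on the desk, on its middle line; own x from the open front end to the back stop, z up. Base plate 6 thick, 80 wide, from x = -175 (open front) to 130. Face of back stop at x = 105. Side guides 66 apart inside, tops 30 above the desk, x = 15 to 105, flared mouth from x = -3. Sprung arm above them; the plate before x = 0 is open above.
- holder_front (a point): On the open front of the holder's plate (holder x = -90, 30 above the desk): where the centre of a case may be set down, lying along the holder's x, with its far end 17 short of the arm's lip, its near end 10 inside the plate's front end. Same axes as the holder.
- holder_home (a point): Where the centre of a case is when fully home against the back stop (holder x = 30, 30 above the desk). The case's near end then lies at holder x = -45, sticking out of the arm and guides, free to grip. Same axes as the holder.
- clamp (a joint): Sprung steel arm, 52 wide, hinged over the back stop (holder x = 117, 66 above the desk). Rad: 0 = down (start), positive = raised, at most 0.8. At 0 its lowest edge is 49 above the desk at holder x = 39; a lip slopes up from it to 62 (underside) at x = 2. A case on the plate (top 54) pushed along +x lifts it by itself, to about 0.06; it presses with about 3 N, pushing takes 5 to 12 N if the case is not also pressed down.
- tray: Black open returns tray fixed to the desk: 200 (own x) x 230 (own y) outside, walls 5 thick and 35 high, floor 5 thick. Origin: centre of its underside, on the desk. Room for two cases lying side by side along own x, centres about 45 either side of the middle in own y.
- tape_mid (a point): Bystander: roll of clear tape lying flat, 90 across, 48 high; this point is its centre.
- stapler: Bystander: black stapler 125 x 34 x 47; origin at the centre of its underside, length along own x.
- marker: Bystander: white marker pen lying on the desk, 120 x 16 x 16; origin at the centre of its underside, length along own x.
Mind the look-alikes: they are no part of the job. What is shaped like the part that bears case_c_mid but purple or red is not meant.

How it is judged:
By the outcome, as a careful person would: the job done as asked, in the order asked, and still so for the second after the job is handed in, with the robot touching nothing.
It also fails if it takes over 72 s, if anything falls off the work surface, if the arm or the gripper's body presses on something with over 40 N, if the wrist force passes 120 N, or if a joint passes its speed limit or range.

## Working session

There is one attempt and no reset: what is moved stays moved. The work goes in short steps, each a Python script; the robot and the scene stay as the last script left them, time stands still between calls to the robot, and variables do not carry over. Pictures are saved under pics/ and viewed, about 8 in all and at most 12, crops included, and the job is handed in when it is done.

```bash
mkdir -p pics; ls; python3 - <<'E'
from bench import manip
import cv2,numpy as np
for n in("top","side"):
    p,d=manip.grab_frame(n); cv2.imwrite(f"pics/{n}0.png",cv2.resize(p[:,:,::-1],(768,576),interpolation=cv2.INTER_CUBIC))
    np.savez(f"{n}0.npz",p=p,d=d)
    c=manip.get_calibration(n);print(n,{k:np.round(v,4).tolist() for k,v in c.items()})
    for o in("case_a_mid","holder","clamp","tray","tape_mid","stapler","marker"):
        print(o,[(np.round(r["at"],3).tolist(),round(r["confidence"],2)) for r in manip.look_for(n,o)])
print(manip.current_time(),manip.current_force())
E
```

```text
pics
top {'camera_matrix': [[398.5621, 0.0, 257.5109], [0.0, 398.5621, 193.1882], [0.0, 0.0, 1.0]], 'k1': 0.0266, 'R': [[0.0043, -0.9998, 0.0178], [-0.9889, -0.0069, -0.1486], [0.1487, -0.017, -0.9887]], 't': [-0.0032, 0.5112, 1.2711]}
case_a_mid [([0.696, -0.175, 0.046], 0.42), ([0.639, -0.367, 0.059], 0.23)]
holder [([0.566, -0.338, 0.006], 0.68)]
clamp [([0.641, -0.367, 0.058], 0.85), ([0.725, 0.198, 0.042], 0.52)]
tray [([0.491, 0.372, 0.01], 0.94)]
tape_mid [([0.723, 0.194, 0.039], 0.94)]
stapler [([0.697, -0.174, 0.046], 0.77)]
marker []
side {'camera_matrix': [[494.6075, 0.0, 253.9944], [0.0, 494.6075, 198.6976], [0.0, 0.0, 1.0]], 'k1': -0.1574, 'R': [[-0.9553, -0.2956, 0.0005], [-0.224, 0.7226, -0.654], [0.193, -0.6249, -0.7565]], 't': [0.478, 0.155, 1.1805]}
case_a_mid [([0.481, 0.129, 0.049], 0.76), ([0.658, 0.048, 0.051], 0.47), ([0.503, 0.359, 0.007], 0.25)]
holder [([0.582, -0.344, 0.004], 0.72)]
clamp [([0.444, -0.065, 0.052], 0.46)]
tray [([0.502, 0.356, 0.006], 0.68)]
tape_mid [([0.723, 0.194, 0.03], 0.76)]
stapler [([0.699, -0.172, 0.028], 0.92)]
marker [([0.798, -0.032, 0.012], 0.52)]
0.8 [ 0.75202814  0.30466168 -0.32847511]
```

View pics/top0.png

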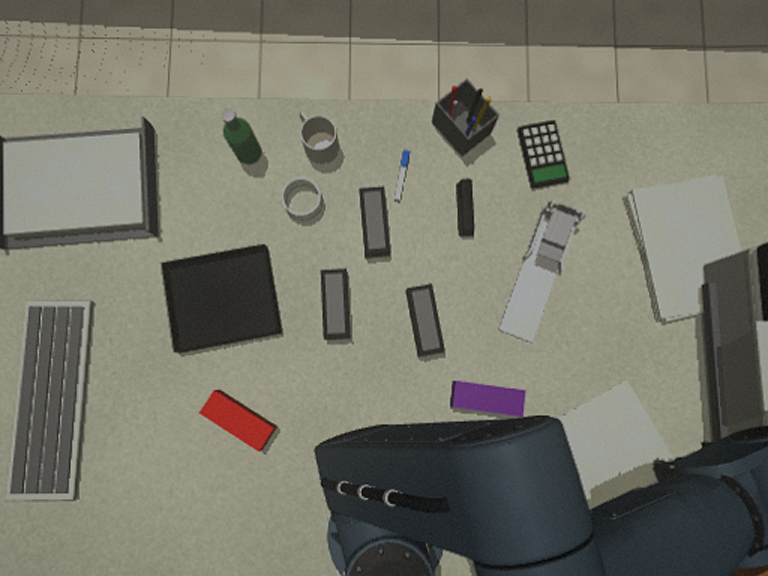

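View pics/side0.png

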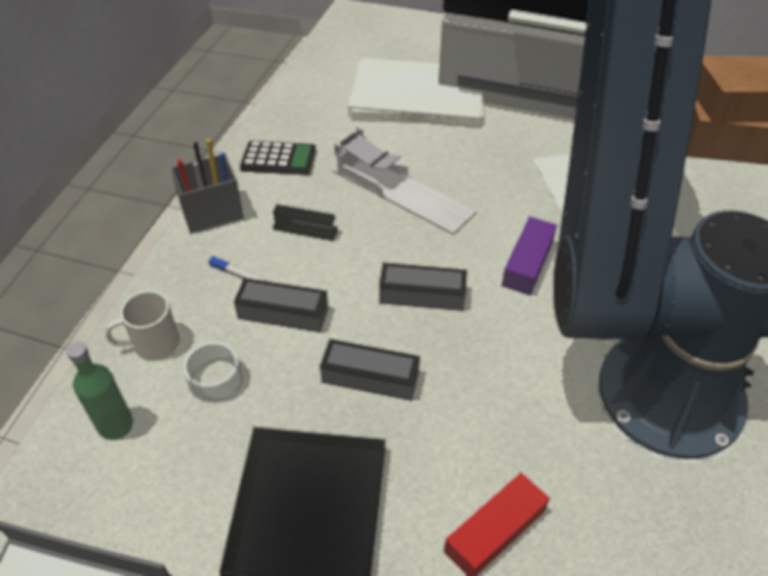

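The top picture (768 px scale) shows three grey and black cases at (374,222), (336,304) and (425,320). The red box (238,420) and purple box (487,398) are decoys, and the stapler at (465,208) and tape roll at (303,200) are bystanders. The holder's plate is at (518,310) with its arm at (553,235), and the tray is at (222,298). The grey open box and keyboard on the left aren't the tray. The side view agrees. Next I'll measure poses from depth.

```bash
cat > h.py <<'E'
from bench import manip
import cv2,numpy as np
def cloud(n,d):
    c=manip.get_calibration(n);K=c["camera_matrix"];v,u=np.mgrid[:384,:512].astype(float)
    s=cv2.undistortPoints(np.stack([u,v],-1).reshape(-1,1,2),np.array(K),np.array([c["k1"],0,0,0,0.])).reshape(384,512,2)
    P=np.dstack([s*d[...,None],d])
    return (P-np.array(c["t"]))@np.array(c["R"])      # R^T (P-t)
def blobs(W,m,amin=60):
    n,l,st,_=cv2.connectedComponentsWithStats(m.astype(np.uint8),connectivity=4);out=[]
    for i in range(1,n):
        if st[i,4]<amin: continue
        q=W[l==i];r=cv2.minAreaRect((q[:,:2]*1000).astype(np.float32))
        (cx,cy),(w,h),a=r
        if w<h: w,h,a=h,w,a+90
        a=(a+90)%180-90
        v,u=np.argwhere(l==i).mean(0)
        out.append((cx/1e3,cy/1e3,w,h,a,np.median(q[:,2]),u,v,st[i,4]))
    return out
E
python3 - <<'E'
from h import *
for n in("top","side"):
    z=np.load(n+"0.npz");W=cloud(n,z["d"]);p=z["p"].astype(int)
    ok=z["d"]>0
    print(n,"tops");[print(np.round(b,3)) for b in blobs(W,ok&(W[...,2]>.038)&(W[...,2]<.056)&(W[...,0]>.3)&(W[...,0]<.85)&(abs(W[...,1])<.5))]
    print("plate")
    m=ok&(W[...,2]>.001)&(W[...,2]<.014)&(p.min(2)>150)&(W[...,1]<-.22)&(W[...,1]>-.45)&(W[...,0]>.4)&(W[...,0]<.8)
    [print(np.round(b,3)) for b in blobs(W,m,100)]
    print("tray walls")
    m=ok&(W[...,2]>.022)&(W[...,2]<.045)&(W[...,1]>.2)&(W[...,1]<.55)&(W[...,0]>.3)&(W[...,0]<.65)
    q=W[m];print(m.sum(),cv2.minAreaRect((q[:,:2]*1000).astype(np.float32)))
z=np.load("top0.npz");p=z["p"][115:245,310:400];cv2.imwrite("pics/holder.png",cv2.resize(p[:,:,::-1],None,fx=4.6,fy=4.6,interpolation=cv2.INTER_CUBIC))
W=cloud("top",z["d"]);t=W[300:340,150:200];print("desk z",np.median(W[230:260,100:300,2]),W[230:245,240:270,2].std())
E
```

```text
top tops
[ 7.19000e-01  1.92000e-01  8.84810e+01  8.80700e+01 -4.86950e+01
  4.60000e-02  1.99964e+02  1.30851e+02  1.95000e+02]
[ 7.03000e-01 -1.79000e-01  1.16569e+02  2.60820e+01  1.99900e+00
  4.60000e-02  3.10963e+02  1.36724e+02  2.72000e+02]
[6.66000e-01 2.80000e-02 1.51249e+02 5.56690e+01 5.44200e+00 4.70000e-02
 2.49271e+02 1.46987e+02 7.45000e+02]
[4.81000e-01 1.12000e-01 1.51320e+02 5.61890e+01 3.54600e+00 4.80000e-02
 2.22914e+02 2.02439e+02 7.98000e+02]
[ 4.46000e-01 -8.40000e-02  1.50413e+02  5.66490e+01  1.05440e+01
  4.80000e-02  2.83301e+02  2.13221e+02  8.07000e+02]
[ 3.08000e-01 -1.98000e-01  1.05334e+02  1.25930e+01 -8.98010e+01
  4.80000e-02  3.14948e+02  2.56740e+02  9.60000e+01]
plate
[ 5.42000e-01 -3.36000e-01  2.68383e+02  7.94830e+01 -2.11300e+01
  6.00000e-03  3.51905e+02  1.97492e+02  1.14100e+03]
tray walls
614 ((532.0181274414062, 377.785400390625), (280.75799560546875, 244.75828552246094), 11.112988471984863)
side tops
[ 7.08000e-01 -1.76000e-01  1.20677e+02  3.20440e+01  3.61700e+00
  4.60000e-02  2.02793e+02  1.42610e+02  3.28000e+02]
[ 3.10000e-01 -2
[... 587 characters left out ...]
50e+01 8.85790e+01 8.40170e+01 4.70000e-02
 1.40396e+02 2.43049e+02 4.07000e+02]
[8.2300e-01 3.3600e-01 5.6840e+01 2.2408e+01 5.3757e+01 4.7000e-02
 7.4811e+01 2.8015e+02 1.2700e+02]
plate
[ 5.01000e-01 -3.23000e-01  1.93402e+02  1.00697e+02 -2.31730e+01
  7.00000e-03  2.86704e+02  1.35734e+02  1.07700e+03]
[ 7.01000e-01 -2.57000e-01  7.35600e+01  4.99470e+01 -4.61640e+01
  3.00000e-03  2.15851e+02  1.34030e+02  1.01000e+02]
[ 6.44000e-01 -2.53000e-01  8.14700e+01  3.07500e+01 -5.53260e+01
  2.00000e-03  2.34029e+02  1.41175e+02  1.03000e+02]
tray walls
1035 ((534.9140625, 380.09375), (281.2961730957031, 243.63084411621094), 11.183939933776855)
desk z -0.00053402664840747 0.10854031352063571
```

View pics/holder.png

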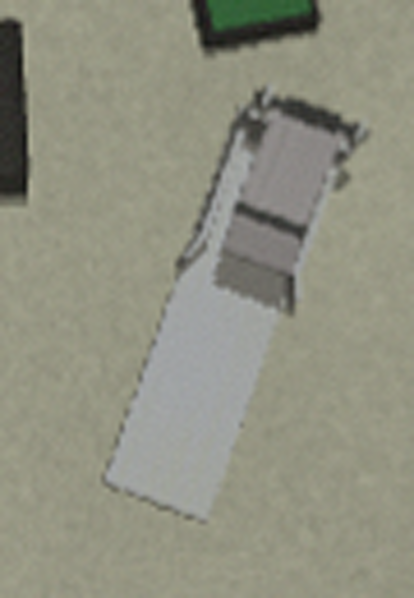

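The holder crop shows the open plate's front edge at about (107,485)-(207,520) and the arm over the far end. So its x axis runs up and to the right at about -21°. Next I'll refine the holder and tray poses.

```bash
cat >> h.py <<'E'
def loc(W,o,a):
    c,s=np.cos(a),np.sin(a);D=W[...,:2]-o
    return D[...,0]*c+D[...,1]*s,-D[...,0]*s+D[...,1]*c
E
python3 - <<'E'
from h import *
for n in("top","side"):
    z=np.load(n+"0.npz");d=z["d"];W=cloud(n,d);g=z["p"].astype(int)
    o=np.array([.581,-.351]);a=np.radians(-21.1)
    for it in range(4):
        x,y=loc(W,o,a);bright=(g.min(2)>150) if n=="top" else (g[...,2]>g[...,0]-4)&(g.min(2)>120)
        m=(d>0)&bright&(x>-200)&(abs(y)<.06)&(W[...,2]>.0025)&(W[...,2]<.013)
        L=[];Rr=[]
        for xb in np.arange(-.16,-.02,.008):
            k=m&(abs(x-xb)<.004)
            if k.sum()>8:L.append((xb,np.percentile(y[k],98.5)));Rr.append((xb,np.percentile(y[k],1.5)))
        L=np.array(L);Rr=np.array(Rr);pl=np.polyfit(L[:,0],L[:,1],1);pr=np.polyfit(Rr[:,0],Rr[:,1],1)
        k=m&(abs(y)<.03)&(x<-.1);f=np.median([x[k&(abs(y-yb)<.003)].min() for yb in np.arange(-.027,.028,.006)])
        sl=(pl[0]+pr[0])/2;yc=(pl[1]+pr[1])/2
        v=np.array([np.cos(a),np.sin(a)]);w=np.array([-v[1],v[0]])
        print(n,"hold",o.round(4),np.degrees(a).round(2),"slopes",np.degrees([pl[0],pr[0]]).round(2),"w",(pl[1]-pr[1]).round(4),"front",f.round(4),m.sum())
        o=o+w*yc+v*(f+.175);a+=sl
    # guides/arm check
    x,y=loc(W,o,a);k=(d>0)&(W[...,2]>.04)&(W[...,2]<.09)&(x>-.05)&(x<.12)&(abs(y)<.05)
    print("  arm y",np.percentile(y[k],[2,98]).round(4),"x",np.percentile(x[k],[1,99]).round(4),"z",np.percentile(W[k][:,2],[1,50,99]).round(3))
    # tray
    m=(d>0)&(W[...,2]>.027)&(W[...,2]<.042)&(g.max(2)<110)&(W[...,1]>.2)&(W[...,1]<.52)&(W[...,0]>.33)&(W[...,0]<.65)
    m=cv2.morphologyEx(m.astype(np.uint8),cv2.MORPH_CLOSE,np.ones((3,3)))
    nn,l,st,_=cv2.connectedComponentsWithStats(m)
    for i in range(1,nn):
        if st[i,4]>60:
            q=W[(l==i)&(d>0)];print("  tray",st[i,:5],cv2.minAreaRect((q[:,:2]*1000).astype(np.float32)))
    m=(d>0)&(g.max(2)<90)&(W[...,2]<.012)&(W[...,1]>.2)&(W[...,1]<.52)&(W[...,0]>.33)&(W[...,0]<.65)
    nn,l,st,_=cv2.connectedComponentsWithStats(m.astype(np.uint8));i=1+st[1:,4].argmax();q=W[l==i]
    print("  floor",cv2.minAreaRect((q[:,:2]*1000).astype(np.float32)),np.median(q[:,2]))
E
```

```text
top hold [ 0.581 -0.351] -21.1 slopes [0.08 0.48] w 0.0727 front -0.1733 1030
top hold [ 0.5825 -0.3516] -20.82 slopes [-0.26  0.43] w 0.0721 front -0.1753 1030
top hold [ 0.5824 -0.3513] -20.73 slopes [-0.41  0.34] w 0.0719 front -0.175 1030
top hold [ 0.5823 -0.3514] -20.77 slopes [-0.37  0.37] w 0.0719 front -0.175 1030
  arm y [-0.0349  0.0362] x [-0.0028  0.1171] z [0.049 0.06  0.076]
  tray [107 163  80  72 487] ((493.71661376953125, 363.3424377441406), (199.99790954589844, 230.8133544921875), 11.16702651977539)
  floor ((495.3883972167969, 367.56719970703125), (188.00234985351562, 219.0786895751953), 11.301212310791016) 0.003971024715134547Traceback (most recent call last):
  File "<stdin>", line 12, in <module>
IndexError: too many indices for array: array is 1-dimensional, but 2 were indexed
```

```bash
cat >> h.py <<'E'
m=manip
CASES={"F":(.668,.029,5.3),"L":(.4825,.1135,3.6),"R":(.4485,-.0825,10.4)}
HO=np.array([.584,-.350]);HA=-20.8
TR=np.array([.4965,.366]);TA=11.2
def fr(o,deg,x,y=0.):
    a=np.radians(deg);return np.array(o)+[x*np.cos(a)-y*np.sin(a),x*np.sin(a)+y*np.cos(a)]
def rot(deg):
    """tool down, jaws across an object lying along deg; the half turn with the smaller last joint angle"""
    a=np.radians(deg);return np.array([[0,-np.sin(a),-np.cos(a)],[0,np.cos(a),-np.sin(a)],[-1,0,0.]])
def best(p,deg):
    c=[(abs(q[5]),s) for s in(0,180) for q in[m.inverse_kinematics(p,rot(deg+s))] if q is not None]
    return rot(deg+min(c)[1])
E
python3 - <<'E'
from h import *
for k,(x,y,a) in list(CASES.items())+[("hf",(*fr(HO,HA,-90e-3),HA)),("hh",(*fr(HO,HA,-.032),HA)),("t1",(*fr(TR,TA,0,.045),TA)),("t2",(*fr(TR,TA,0,-.045),TA))]:
    for z in(.012,.15):
        p=[x,y,z]
        for s in (0,180):
            q=m.inverse_kinematics(p,rot(a+s)); print(k,z,s,np.round(p,3),None if q is None else np.round(q,2))
print(m.current_time(),np.round(m.current_tcp_rot(),2).tolist())
z=np.load("top0.npz");p=z["p"][115:245,205:320];cv2.imwrite("pics/cases.png",cv2.resize(p[:,:,::-1],None,fx=4,fy=4,interpolation=cv2.INTER_CUBIC))
E
```

```text
Traceback (most recent call last):
  File "scipy/spatial/transform/_rotation.pyx", line 1143, in scipy.spatial.transform._rotation.Rotation.from_matrix
ValueError: Non-positive determinant (left-handed or null coordinate frame) in rotation matrix 0: [[ 0.         -0.09237059 -0.9957247 ]
 [ 0.          0.9957247  -0.09237059]
 [-1.          0.          0.        ]].
```

```bash
sed -i 's/-np.sin(a),-np.cos(a)\],\[0,np.cos(a),-np.sin(a)\]/-np.sin(a),np.cos(a)],[0,np.cos(a),np.sin(a)]/' h.py
python3 - <<'E'
from h import *
for k,(x,y,a) in list(CASES.items())+[("hf",(*fr(HO,HA,-90e-3),HA)),("hh",(*fr(HO,HA,-.032),HA)),("t1",(*fr(TR,TA,0,.045),TA)),("t2",(*fr(TR,TA,0,-.045),TA))]:
    for z in(.012,.15):
        p=[x,y,z]
        for s in (0,180):
            q=m.inverse_kinematics(p,rot(a+s)); print(k,z,s,np.round(p,3),None if q is None else np.round(q,2))
print(m.current_time(),np.round(m.current_tcp_rot(),2).tolist())
z=np.load("top0.npz");p=z["p"][115:245,205:320];cv2.imwrite("pics/cases.png",cv2.resize(p[:,:,::-1],None,fx=4,fy=4,interpolation=cv2.INTER_CUBIC))
E
```

```text
F 0.012 0 [0.668 0.029 0.012] [-0.03  0.82  1.44 -0.    0.87 -1.69]
F 0.012 180 [0.668 0.029 0.012] [-0.03  0.82  1.44 -0.    0.87  1.45]
F 0.15 0 [0.668 0.029 0.15 ] [-0.03  0.65  1.39 -0.    1.11 -1.69]
F 0.15 180 [0.668 0.029 0.15 ] [-0.03  0.65  1.39 -0.    1.11  1.45]
L 0.012 0 [0.482 0.114 0.012] [ 0.14  0.6   1.93 -0.    0.61 -1.5 ]
L 0.012 180 [0.482 0.114 0.012] [ 0.14  0.6   1.93 -0.    0.61  1.65]
L 0.15 0 [0.482 0.114 0.15 ] [ 0.14  0.36  1.87 -0.    0.91 -1.5 ]
L 0.15 180 [0.482 0.114 0.15 ] [ 0.14  0.36  1.87 -0.    0.91  1.65]
R 0.012 0 [ 0.448 -0.082  0.012] [-0.28  0.56  2.03 -0.    0.55 -2.04]
R 0.012 180 [ 0.448 -0.082  0.012] [-0.28  0.56  2.03 -0.    0.55  1.11]
R 0.15 0 [ 0.448 -0.082  0.15 ] [-0.28  0.3   1.97 -0.    0.88 -2.04]
R 0.15 180 [ 0.448 -0.082  0.15 ] [-0.28  0.3   1.97 -0.    0.88  1.11]
hf 0.012 0 [ 0.5   -0.318  0.012] [-0.65  0.72  1.67 -0.    0.75 -1.85]
hf 0.012 180 [ 0.5   -0.318  0.012] [-0.65  0.72  1.67 -0.    0.75  1.29]
hf 0.15 0 [ 0.5   -0.318  0.15 ] [-0.65  0.52  1.61 -0.    1.01 -1.85]
hf 0.15 180 [ 0.5   -0.318  0.15 ] [-0.65  0.52  
[... 234 characters left out ...]
-1.83]
hh 0.15 180 [ 0.554 -0.339  0.15 ] [-0.62  0.61  1.45 -0.    1.08  1.31]
t1 0.012 0 [0.488 0.41  0.012] [ 0.63  0.78  1.54 -0.    0.82 -1.14]
t1 0.012 180 [0.488 0.41  0.012] [ 0.63  0.78  1.54 -0.    0.82  2.  ]
t1 0.15 0 [0.488 0.41  0.15 ] [ 0.63  0.59  1.48 -0.    1.06 -1.14]
t1 0.15 180 [0.488 0.41  0.15 ] [ 0.63  0.59  1.48 -0.    1.06  2.  ]
t2 0.012 0 [0.505 0.322 0.012] [ 0.49  0.73  1.65 -0.    0.76 -1.28]
t2 0.012 180 [0.505 0.322 0.012] [ 0.49  0.73  1.65 -0.    0.76  1.86]
t2 0.15 0 [0.505 0.322 0.15 ] [ 0.49  0.53  1.59 -0.    1.02 -1.28]
t2 0.15 180 [0.505 0.322 0.15 ] [ 0.49  0.53  1.59 -0.    1.02  1.86]
0.8 [[0.0, 0.34, -0.94], [-0.0, -0.94, -0.34], [-1.0, 0.0, 0.0]]
```

View pics/cases.png

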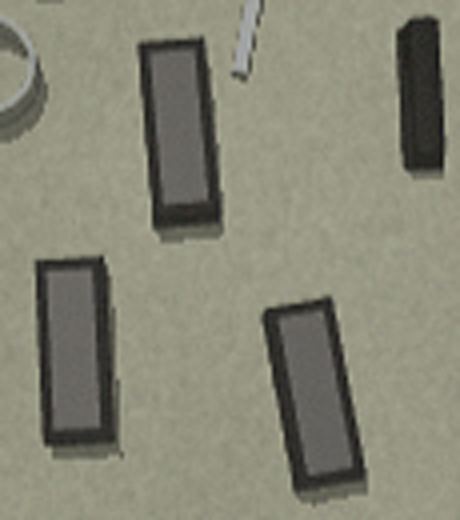

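The crop shows three identical grey cases with black lids: F (180,135), L (75,350), R (315,395). The stapler is at (420,95) and the marker's tip at (240,75), clear of F's grip zone. I'll start with R.

```bash
cat >> h.py <<'E'
HI=.14
def pick(k):
    x,y,a=CASES[k];R=rot(a+180)
    m.move_ptp([x,y,HI],R);f0=np.array(m.current_force())
    m.move_l([x,y,.012],max_speed=.2);m.set_gripper(0.,60)
    m.move_l([x,y,HI],max_speed=.15);m.dwell(.3)
    w=f0[2]-m.current_force()[2]
    print(k,"weight N",round(w,2),"grip",round(m.current_grip_width(),3),"t",m.current_time());return w
def place(xy,deg,z):
    R=rot(deg+180);m.move_ptp([*xy,HI],R)
    m.move_l([*xy,z+.012],max_speed=.12);m.set_gripper(.85);m.move_l([*xy,HI],max_speed=.25)
    print("placed t",m.current_time())
E
python3 - <<'E'
from h import *
w=pick("R")
if w<3.2: place(fr(TR,TA,0,.045),TA,.006)
E
```

```text
R weight N 1.09 grip 0.648 t 5.1417
placed t 9.0667
```

```bash
python3 - <<'E'
from h import *
w=pick("L")
if w<3.2: place(fr(TR,TA,0,-.045),TA,.006)
else:
    x,y,a=CASES["L"]; place((x,y),a,0.001)
p,d=m.grab_frame("top");np.savez("top1.npz",p=p,d=d)
cv2.imwrite("pics/top1.png",cv2.resize(p[:,:,::-1],(768,576),interpolation=cv2.INTER_CUBIC))
E
```

```text
L weight N 6.67 grip 0.65 t 12.6083
placed t 15.0417
```

View pics/top1.png

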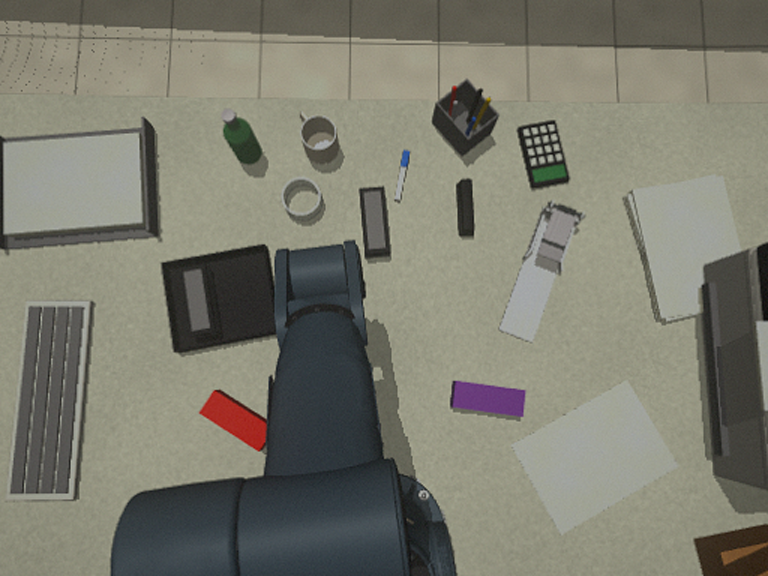

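Case R (195,300) lies flat in the left half of the tray, and L is full and back in its place under the arm. Next is F, after which I'll compare where R ended up with where I commanded it, to get the camera bias.

```bash
python3 - <<'E'
from h import *
w=pick("F")
if w<3.2: place(fr(TR,TA,0,-.045),TA,.006)
m.move_ptp([.40,-.15,.2],rot(180+CASES["L"][2]))
for n in("top","side"):
    p,d=m.grab_frame(n);np.savez(n+"2.npz",p=p,d=d);W=cloud(n,d);x,y=loc(W,TR,np.radians(TA))
    k=(d>0)&(W[...,2]>.042)&(W[...,2]<.062)&(W[...,0]>.33)&(W[...,0]<.62)&(W[...,1]>.05)
    print(n);[print(np.round(b,4)) for b in blobs(W,k,200)]
print("commanded",fr(TR,TA,0,.045),fr(TR,TA,0,-.045),CASES["L"],m.current_time())
E
```

```text
F weight N 1.58 grip 0.644 t 18.3083
placed t 21.7
top
[5.028000e-01 3.187000e-01 1.503779e+02 5.712220e+01 1.074710e+01
 5.200000e-02 1.590317e+02 1.947333e+02 8.210000e+02]
[4.851000e-01 4.062000e-01 1.497659e+02 5.883670e+01 1.074190e+01
 5.200000e-02 1.313381e+02 2.000083e+02 8.400000e+02]
[4.788000e-01 1.113000e-01 1.503681e+02 5.634000e+01 3.620600e+00
 4.750000e-02 2.231586e+02 2.024872e+02 7.820000e+02]
side
[4.827000e-01 1.138000e-01 1.486716e+02 6.134160e+01 3.486500e+00
 4.860000e-02 2.472628e+02 2.407241e+02 1.294000e+03]
[5.065000e-01 3.221000e-01 1.522244e+02 6.076180e+01 1.165840e+01
 5.350000e-02 2.070415e+02 3.129080e+02 1.881000e+03]
[4.888000e-01 4.107000e-01 1.524055e+02 5.867480e+01 1.114350e+01
 5.350000e-02 2.000133e+02 3.525287e+02 2.111000e+03]
commanded [0.48775945 0.41014298] [0.50524055 0.32185702] (0.4825, 0.1135, 3.6) 23.575
```

```bash
sed -i 's/^HO=.*;HA/HO=np.array([.5848,-.3488]);HA/; s/"L":(.4825,.1135/"L":(.4816,.1137/' h.py
python3 - <<'E'
from h import *
pick("L"); place(fr(HO,HA,-.090),HA,.007)
m.move_ptp([.36,-.16,.25],rot(180))
for n in("top","side"):
    p,d=m.grab_frame(n);np.savez(n+"3.npz",p=p,d=d);W=cloud(n,d)
    k=(d>0)&(W[...,2]>.044)&(W[...,2]<.058)&(W[...,0]>.38)&(W[...,0]<.60)&(W[...,1]<-.22)&(W[...,1]>-.42)
    print(n);[print(np.round(b,4)) for b in blobs(W,k,150)]
    if n=="top": cv2.imwrite("pics/hold3.png",cv2.resize(p[115:245,300:400,::-1],None,fx=4.5,fy=4.5,interpolation=cv2.INTER_CUBIC))
print("cmd",fr(HO,HA,-.09),m.current_time())
E
```

```text
L weight N 6.51 grip 0.649 t 27.0667
placed t 30.7583
top
[ 5.038000e-01 -3.203000e-01  1.370551e+02  5.713350e+01 -2.098440e+01
  5.350000e-02  3.560422e+02  1.949247e+02  6.640000e+02]
side
[ 5.015000e-01 -3.141000e-01  1.537215e+02  6.288930e+01 -2.037550e+01
  5.330000e-02  2.857493e+02  1.244080e+02  7.500000e+02]
cmd [ 0.50066569 -0.31684037] 31.8
```

View pics/hold3.png

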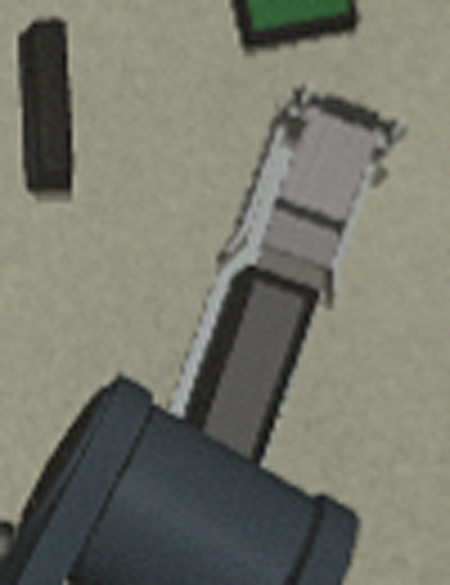

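The case (255,360) lies along the plate with its far end just short of the lip. Measured in the top camera's frame, it is 1.2 mm left of the plate's middle line, and its far end is at holder x ≈ -16 mm. I'll regrip near its near end and slide it in while watching the force.

```bash
python3 - <<'E'
from h import *
R=rot(HA+180);Z=.020;G=-.152
P=lambda x,y=0.,z=Z:[*fr(HO,HA,x,y),z]
m.move_ptp(P(G,z=.12),R);m.move_l(P(G),max_speed=.15);m.set_gripper(0.,60)
v=np.array([np.cos(np.radians(HA)),np.sin(np.radians(HA)),0]);w=np.array([-v[1],v[0],0])
f0=np.array(m.current_force());print("grip",m.current_grip_width(),f0.round(1))
def F():
    f=np.array(m.current_force())-f0;return np.round([f@v,f@w,f[2]],1)
for x,y in((-.135,-.0006),(-.11,-.0012),(-.085,-.0012),(-.06,-.0012),(-.042,-.0012)):
    m.move_l(P(x,y),max_speed=.06);f=F();print(x,f,round(m.current_time(),1))
    if abs(f).max()>30: raise SystemExit("force")
x=-.042
while x<-.022:
    x+=.002;m.move_l(P(x,-.0012),max_speed=.03);f=F();print(round(x,3),f)
    if f[0]<-22 or abs(f).max()>35: break
print(m.current_time(),m.current_ee_pos(),fr(HO,HA,x,-.0012))
E
```

```text
grip 0.6470232173091224 [-1.3  1.7  6.9]
-0.135 [ 0.8 -0.4  0.3] 34.2
-0.11 [-14.4  -1.4  10.3] 34.7
-0.085 [-12.8  -1.    9. ] 35.3
-0.06 [-10.2  -0.7   6.6] 35.9
-0.042 [-8.2 -2.2  5.1] 36.3
-0.04 [-15.1  -1.2   9.7]
-0.038 [-17.4  -1.8  10.1]
-0.036 [-17.8  -1.1  11. ]
-0.034 [-16.5  -1.5  10.6]
-0.032 [-18.5  -1.4  11.4]
-0.03 [-32.3  -0.2  20.8]
37.825 [ 0.55210684 -0.33765637  0.0212536 ] [ 0.5563291  -0.33926858]
```

```bash
python3 - <<'E'
from h import *
v=np.array([np.cos(np.radians(HA)),np.sin(np.radians(HA)),0]);w=np.array([-v[1],v[0],0])
P=lambda x,y=0.,z=.02:[*fr(HO,HA,x,y),z]
def S(t):
    f=np.array(m.current_force());e=np.array(m.current_ee_pos());print(t,np.round([f@v,f@w,f[2]],1),np.round(loc(e,HO,np.radians(HA)),4),e[2].round(4),m.current_time())
S("now");m.dwell(.3);S("dwell")
m.move_l(P(-.030,-.0012,.0215),max_speed=.03);m.dwell(.2);S("up")
for x in(-.028,-.026):
    m.move_l(P(x,-.0012,.0215),max_speed=.03);m.dwell(.2);S(x)
    if m.current_force()@v<-45: break
p,d=m.grab_frame("side");np.savez("side4.npz",p=p,d=d);cv2.imwrite("pics/side4.png",cv2.resize(p[60:180,190:350,::-1],None,fx=4.5,fy=4.5,interpolation=cv2.INTER_CUBIC))
E
```

```text
now [-34.1   0.9  27.7] [-0.0345 -0.0012] 0.0213 37.825
dwell [-33.9   0.7  27.5] [-0.0345 -0.0012] 0.0213 38.125
up [-26.5  -0.1  13.5] [-0.0345 -0.0011] 0.0213 38.575
-0.028 [-38.7  -0.5  21.4] [-0.0345 -0.001 ] 0.0212 39.025
-0.026 [-49.9  -1.5  27.8] [-0.0343 -0.0009] 0.0211 39.475
```

View pics/side4.png

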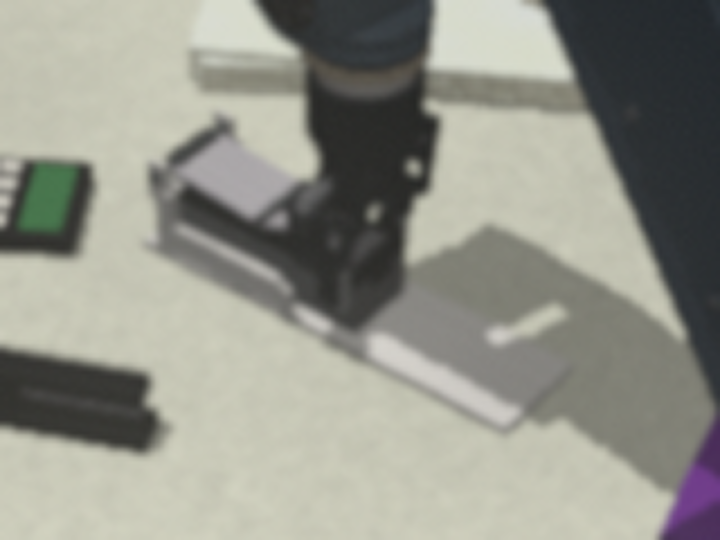

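The side view shows the case under the raised arm, reaching the back stop, and the TCP has stalled hard there. I'll relax the push, let go, retreat and measure.

```bash
python3 - <<'E'
from h import *
P=lambda x,y=0.,z=.0215:[*fr(HO,HA,x,y),z]
m.move_l(P(-.034,-.001),max_speed=.05);print(np.round(m.current_force(),1))
m.set_gripper(.9);m.move_l(P(-.036,-.001,.15),max_speed=.15)
m.move_ptp([.30,.0,.30],rot(180));print(m.current_time())
for n in("top","side"):
    p,d=m.grab_frame(n);np.savez(n+"5.npz",p=p,d=d);W=cloud(n,d)
    x,y=loc(W,HO,np.radians(HA))
    k=(d>0)&(W[...,2]>.044)&(W[...,2]<.060)&(x>-.08)&(x<-.003)&(abs(y)<.04)
    print(n,"near end",np.percentile(x[k],[1,3,50]).round(4),"y",np.percentile(y[k],[2,98]).round(4),"z",np.median(W[k][:,2]),k.sum())
    k=(d>0)&(W[...,2]>.003)&(W[...,2]<.012)&(x<-.09)&(x>-.25)&(abs(y)<.03)&(p.min(2)>110);print("plate front",np.percentile(x[k],[1,3]).round(4))
    cv2.imwrite(f"pics/{n}5.png",cv2.resize(p[:,:,::-1],(768,576),interpolation=cv2.INTER_CUBIC))
for o in("stapler","marker","tape_mid"):print(o,[(np.round(r["at"],3).tolist(),round(r["confidence"],2)) for r in m.look_for("side",o)][:1])
E
```

```text
[-8.4  2.  -0.8]
42.825
top near end [-0.0534 -0.0529 -0.0289] y [-0.03    0.0244] z 0.0535450060310676 270
plate front [-0.2404 -0.2208]
side near end [-0.0512 -0.0502 -0.0284] y [-0.0256  0.0314] z 0.052914738071503986 243
plate front [-0.2445 -0.2351]
stapler [([0.702, -0.172, 0.03], 0.87)]
marker [([0.784, -0.034, 0.013], 0.68)]
tape_mid [([0.723, 0.194, 0.03], 0.64)]
```

View pics/top5.png

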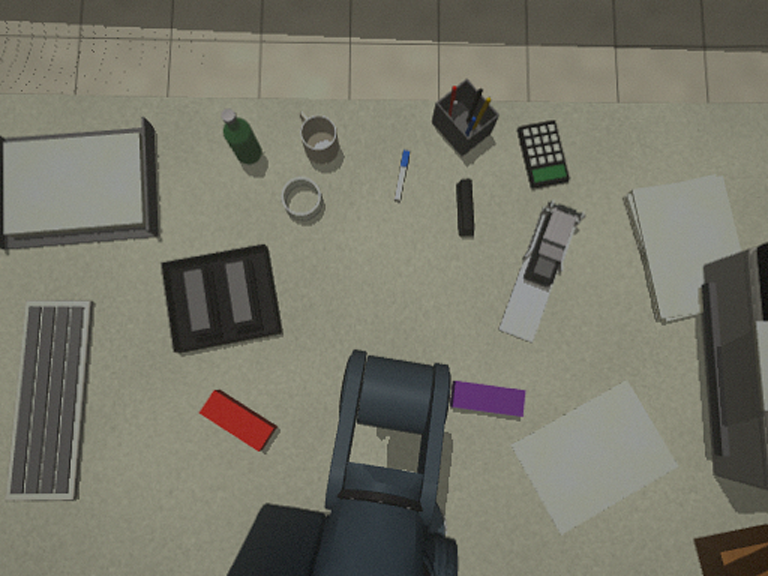

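The cases sit in the tray at (196,300) and (238,290), and the full case is under the arm with its near end at (540,283). The near end reads about -51 mm and should be -45 mm. I'll check this with sub-pixel edges and against the back parts of the holder.

```bash
cat >> h.py <<'E'
def proj(n,X):
    c=manip.get_calibration(n);rv,_=cv2.Rodrigues(np.array(c["R"],float))
    return cv2.projectPoints(np.array(X,float).reshape(-1,1,3),rv,np.array(c["t"],float),np.array(c["camera_matrix"],float),np.array([c["k1"],0,0,0,0.]))[0].reshape(-1,2)
def edge(n,p,z,x0,x1,ys):
    """holder x of the strongest brightness step along own x at height z"""
    g=cv2.cvtColor(p,cv2.COLOR_RGB2GRAY).astype(np.float32);xs=np.arange(x0,x1,.0005);acc=0
    for y in ys:
        uv=proj(n,[[*fr(HO,HA,x,y),z] for x in xs]).astype(np.float32)
        acc=acc+cv2.remap(g,uv[None,:,0],uv[None,:,1],cv2.INTER_LINEAR)[0]
    acc=cv2.GaussianBlur((acc/len(ys))[None],(9,1),2)[0];d=np.gradient(acc);i=abs(d).argmax()
    return round(xs[i]*1e3,1),round(float(d[i]),2)
E
python3 - <<'E'
from h import *
ys=np.arange(-.02,.021,.004)
for n in("top","side"):
    p3=np.load(n+"3.npz")["p"];p=np.load(n+"5.npz")["p"];p0=np.load(n+"0.npz")["p"]
    print(n,"front",edge(n,p0,.006,-.2,-.15,ys),edge(n,p,.006,-.2,-.15,ys))
    print("  near end bottom(z6)",edge(n,p,.006,-.075,-.03,ys),"top(z54)",edge(n,p,.054,-.075,-.03,ys))
    W=cloud(n,np.load(n+"5.npz")["d"]);x,y=loc(W,HO,np.radians(HA));d=np.load(n+"5.npz")["d"]
    for x0 in np.arange(-.06,.135,.01):
        k=(d>0)&(abs(x-x0)<.005)&(abs(y)<.02)
        W0=cloud(n,np.load(n+"0.npz")["d"]);X0,Y0=loc(W0,HO,np.radians(HA));k0=(np.load(n+"0.npz")["d"]>0)&(abs(X0-x0)<.005)&(abs(Y0)<.02)
        print("  ",round(x0,3),k.sum() and np.round(np.median(W[k][:,2])*1e3,1),k0.sum() and np.round(np.median(W0[k0][:,2])*1e3,1),end=";")
    print()
    cv2.imwrite(f"pics/z{n}.png",cv2.resize(p[60:180,190:350,::-1] if n=="side" else p[120:235,320:400,::-1],None,fx=5,fy=5,interpolation=cv2.INTER_CUBIC))
E
```

```text
top front (np.float64(-179.0), 3.95) (np.float64(-179.0), 3.57)
  near end bottom(z6) (np.float64(-51.5), -4.65) top(z54) (np.float64(-63.5), -4.71)
   -0.06 5.2 5.9;   -0.05 40.7 5.5;   -0.04 53.7 5.5;   -0.03 52.6 5.6;   -0.02 54.5 5.8;   -0.01 53.6 6.4;   0.0 68.1 58.9;   0.01 65.5 56.8;   0.02 61.5 56.3;   0.03 61.5 57.1;   0.04 59.3 53.9;   0.05 59.1 55.8;   0.06 61.0 57.4;   0.07 63.5 58.7;   0.08 63.5 60.5;   0.09 65.3 62.3;   0.1 66.5 64.3;   0.11 70.3 70.6;   0.12 67.1 69.3;   0.13 0 0;
side front (np.float64(-176.0), 3.18) (np.float64(-176.0), 2.73)
  near end bottom(z6) (np.float64(-53.5), -3.58) top(z54) (np.float64(-59.5), -2.12)
   -0.06 6.7 6.8;   -0.05 29.6 7.3;   -0.04 53.5 7.2;   -0.03 54.0 7.5;   -0.02 53.3 6.4;   -0.01 53.3 6.2;   0.0 56.2 8.9;   0.01 65.5 9.6;   0.02 63.8 31.2;   0.03 61.4 54.6;   0.04 60.1 8.1;   0.05 59.0 53.8;   0.06 60.6 55.8;   0.07 62.0 57.4;   0.08 63.5 60.3;   0.09 64.8 61.2;   0.1 66.3 31.1;   0.11 70.1 71.4;   0.12 71.8 68.7;   0.13 0 -2.3;
```

View pics/zside.png

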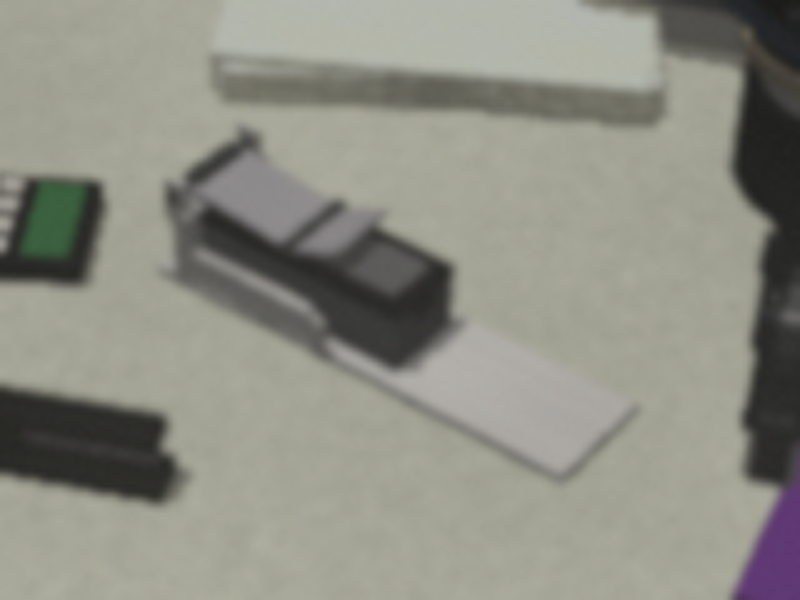

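The full case sits lid up, square in the guides and under the arm. The edges disagree by a few mm, so it is either home or about 4 mm short. I'll settle it by feel: regrip 8 mm further back, so the gripper can't be what touched the lip, and push again.

```bash
python3 - <<'E'
from h import *
v=np.array([np.cos(np.radians(HA)),np.sin(np.radians(HA)),0]);w=np.array([-v[1],v[0],0])
P=lambda x,y=-.001,z=.0235:[*fr(HO,HA,x,y),z]
G=-.043
m.move_ptp(P(G,z=.13),rot(HA+180));m.move_l(P(G),max_speed=.15);m.set_gripper(0.,90)
def S(t):
    f=np.array(m.current_force());e=np.array(m.current_ee_pos());f=[f@v,f@w,f[2]];print(t,np.round(f,1),(np.array(loc(e,HO,np.radians(HA)))*1e3).round(1),e[2].round(4),round(m.current_time(),2));return f
S("grip")
for i in range(1,8):
    x=G+.002*i;m.move_l(P(x),max_speed=.03);m.dwell(.1);f=S(round(x,3))
    if f[0]<-42: break
E
```

```text
grip [-1.5  1.1  8.3] [-42.3  -1.1] 0.0251 45.9
-0.041 [-14.8   1.1  17.1] [-42.2  -1.1] 0.0251 46.25
-0.039 [-20.6   0.6  20. ] [-41.1  -1.1] 0.0251 46.6
-0.037 [-32.5   0.   29.2] [-41.   -1.1] 0.0251 46.95
-0.035 [-46.1  -0.7  39.6] [-41.1  -1.1] 0.025 47.3
```

```bash
python3 - <<'E'
from h import *
v=np.array([np.cos(np.radians(HA)),np.sin(np.radians(HA)),0]);w=np.array([-v[1],v[0],0])
P=lambda x,y=-.001,z=.0265:[*fr(HO,HA,x,y),z]
def S(t):
    f=np.array(m.current_force());e=np.array(m.current_ee_pos());f=[f@v,f@w,f[2]];print(t,np.round(f,1),(np.array(loc(e,HO,np.radians(HA)))*1e3).round(1),e[2].round(4),round(m.current_time(),2));return f
for x,z in((-.035,.0265),(-.033,.0285),(-.031,.030)):
    m.move_l(P(x,z=z),max_speed=.03);m.dwell(.1);f=S(x)
    if f[0]<-50 or f[2]<-6: break
m.move_l(P(-.039,z=.027),max_speed=.05);m.dwell(.1);S("relax")
m.set_gripper(.9);S("open");m.move_l(P(-.046,z=.15),max_speed=.2)
m.move_ptp([.30,.0,.30],rot(180));print(m.current_time())
ys=np.arange(-.02,.021,.004)
for n in("top","side"):
    p,d=m.grab_frame(n);np.savez(n+"6.npz",p=p,d=d);W=cloud(n,d);x,y=loc(W,HO,np.radians(HA))
    k=(d>0)&(W[...,2]>.044)&(W[...,2]<.060)&(x>-.08)&(x<-.003)&(abs(y)<.04)
    print(n,"near end",np.percentile(x[k],[1,3]).round(4),"edge z6",edge(n,p,.006,-.075,-.03,ys),"y",np.percentile(y[k],[2,98]).round(4))
E
```

```text
-0.035 [-31.6  -0.5   9.5] [-41.1  -0.6] 0.0252 47.65
-0.033 [-37.5  -2.7   2.6] [-41.1  -0.5] 0.0257 48.0
-0.031 [-45.   -3.2   3. ] [-41.1  -0.5] 0.0261 48.35
relax [-10.4  -1.8  -4. ] [-41.   -0.9] 0.0262 48.77
open [ 0.   0.6 -0.3] [-38.2  -1. ] 0.0277 49.12
51.5
top near end [-0.052  -0.0515] edge z6 (np.float64(-50.0), -4.97) y [-0.03    0.0242]
side near end [-0.0495 -0.0483] edge z6 (np.float64(-53.0), -3.61) y [-0.0256  0.031 ]
```

With almost no down force, a 45 N push moves nothing, so the case is against the back stop. The near end to plate front distance is 129 mm by the top camera, against 130 expected. The bystanders are at unchanged pixels in the top view. I'm handing the job in.

```bash
python3 - <<'E'
from h import *
a=np.load("top0.npz");b=np.load("top6.npz")
for n,i in(("top0",a),("top6",b)):
    W=cloud("top",i["d"]);k=(i["d"]>0)&(W[...,2]>.036)&(W[...,2]<.058)&(W[...,0]>.3)&(W[...,0]<.8)&(W[...,1]>-.23)&(W[...,1]<.5)
    print(n);[print(np.round(q[:6],3)) for q in blobs(W,k,150)]
print("marker diff",abs(a["p"][95:140,258:280].astype(int)-b["p"][95:140,258:280]).mean())
m.sign_off();print(m.current_time())
E
```

```text
top0
[ 7.1900e-01  1.9200e-01  8.8481e+01  8.8070e+01 -4.8695e+01  4.5000e-02]
[ 7.03000e-01 -1.78000e-01  1.16569e+02  2.63640e+01  1.99900e+00
  4.60000e-02]
[6.66000e-01 2.80000e-02 1.51692e+02 5.56690e+01 5.44200e+00 4.70000e-02]
[4.8100e-01 1.1200e-01 1.5132e+02 5.6189e+01 3.5460e+00 4.8000e-02]
[ 4.46000e-01 -8.40000e-02  1.50413e+02  5.66490e+01  1.05440e+01
  4.80000e-02]
top6
[7.2000e-01 1.9200e-01 8.9002e+01 8.7054e+01 1.4100e-01 4.6000e-02]
[ 7.03000e-01 -1.79000e-01  1.17913e+02  2.66270e+01  2.29400e+00
  4.60000e-02]
[5.03000e-01 3.19000e-01 1.50874e+02 5.71950e+01 1.09650e+01 5.20000e-02]
[4.86000e-01 4.06000e-01 1.51758e+02 5.73050e+01 1.10470e+01 5.20000e-02]
marker diff 8.212794612794612
the job is handed in; nothing more can be done
the job is handed in; nothing more can be done
```

The job is handed in: the two empty cases are in the returns tray and the full one is under the sprung arm against the back stop, at about 52 s of the 72 s allowed. No verdict came back.

**Weighing:** the right-hand case read 1.1 N and the far one 1.6 N (both empty). The left-hand one read about 6.6 N (full), so I put it back until both empties were in the tray.

**Placing:** the empties lie flat side by side. I set the full case on the plate's open front, let go, regripped it by its near end and slid it in.

**Last checks:**
- **Full case home:** the first push may have left it about 1 mm short, so I regripped it and pushed again. It then held against 45 N with almost no down force. By the top camera's edge check, its near end is 129 mm from the plate's front (130 expected).
- **Disagreement:** the other camera readings put the near end 3 to 7 mm short. I put that down to edge and shadow bias and trusted the hard stop.
- **Tray cases:** both are level, with tops at 52 mm (53 expected).
- **Bystanders:** the tape roll and stapler stayed within 1 mm. The marker looks in the same place, but its picture patch differed by a mean of 8 grey levels. That may be image noise or the removed case beside it, and I did not check which.
- **Forces:** I saw no more than about 50 N along the push at the wrist.

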